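# Make up two microscopy kits from the stock

### The job

Make up the two kits from the stock on the desk: in the blue caddy, the white-capped bottle upright in the round well, the matchbox flat in the rectangular pocket and the rubber stopper, standing as it does now, in the square pocket; in the green caddy, the black-capped bottle upright in the round well and the cover-glass box, lid up, flat in the rectangular pocket. Each thing must sit right down on the floor of its recess. Leave the eraser and the glass cap where they are, and do not knock a bottle over.

Things in the scene. Friction and masses are not known exactly. Their poses are not given: they have to be found in the camera images.
- blue_caddy: Origin at the centre of its underside, z up. Blue kit caddy: flat block 80 (x) x 206 (y) x 10 mm, fixed to the desk, yaw within 0.2 rad. Three white-floored recesses 5 mm deep (floor 5 mm above the desk) on its long centre line x = 0: round well of 44 mm diameter at y = +65 mm, rectangular pocket 52 (x) x 68 (y) mm at y = -4 mm, square pocket 40 x 40 mm at y = -70 mm.
- green_caddy: Origin at the centre of its underside, z up. Green kit caddy: flat block 80 (x) x 152 (y) x 10 mm, fixed to the desk, yaw within 0.2 rad. Two white-floored recesses 5 mm deep (floor 5 mm above the desk) on its long centre line x = 0: round well of 44 mm diameter at y = +35 mm, rectangular pocket 52 (x) x 68 (y) mm at y = -34 mm.
- dropper_bottle: Origin at the centre of its underside, z up. Small round amber bottle with a white cap, 27 mm diameter, 70 mm high (the straight body reaches about 45 mm up), about 30 g, standing on the desk.
- oil_bottle: Origin at the centre of its underside, z up. Small round dark bottle with a black cap, 25 mm diameter, 58 mm high (the straight body reaches about 37 mm up), about 20 g, standing on the desk.
- matchbox: Origin at the centre of its underside, z up. Matchbox with a yellow top and brown sides, 36 (x) x 53 (y) x 14 mm high, about 10 g, lying flat, yaw within 0.6 rad of the world's.
- coverglass_box: Origin at the centre of its underside, z up. Small pale blue box of cover glasses with a grey-blue lid (fixed), 28 (x) x 32 (y) x 15 mm high, about 20 g, lying flat, yaw within 0.6 rad of the world's.
- stopper: Origin at the centre of its underside, z up. Reddish-brown rubber stopper, round, 23 mm wide at the top, tapering slightly downward, 22 mm high, about 12 g, standing on its narrow end.
- eraser: Origin at the centre of its underside, z up. Green and white eraser, 18 (x) x 42 (y) x 11 mm high, loose; not part of any kit, to be left where it lies.
- lamp_cap: Origin at the centre of its underside, z up. Small clear glass cap, an open round cup 37 mm wide and 24 mm high, loose; not part of any kit, to be left where it stands.

How it is judged:
At the end, for the whole second after the job is handed in: Each kit thing in its own recess: right way up (0.12 rad), within 12 mm of its centre in x and y (cover-glass box 15 and 20 mm), origin 3 to 7.5 mm above the caddy underside, at rest; eraser and glass cap moved under 15 mm, tilted under 0.3 rad (x of dropper_bottle in the frame of blue_caddy between -0.012 and 0.012 m and y of dropper_bottle in the frame of blue_caddy between 0.053 and 0.077 m and z of dropper_bottle in the frame of blue_caddy between 0.003 and 0.0075 m and angle between each of dropper_bottle, matchbox, stopper, oil_bottle, coverglass_box's own z axis and vertical below 0.12 rad and linear speed of each of dropper_bottle, matchbox, stopper, oil_bottle, coverglass_box below 0.02 m/s and x of matchbox in the frame of blue_caddy between -0.012 and 0.012 m and y of matchbox in the frame of blue_caddy between -0.016 and 0.008 m and z of matchbox in the frame of blue_caddy between 0.003 and 0.0075 m and x of stopper in the frame of blue_caddy between -0.012 and 0.012 m and y of stopper in the frame of blue_caddy between -0.082 and -0.058 m and z of stopper in the frame of blue_caddy between 0.003 and 0.0075 m and x of oil_bottle in the frame of green_caddy between -0.012 and 0.012 m and y of oil_bottle in the frame of green_caddy between 0.023 and 0.047 m and z of oil_bottle in the frame of green_caddy between 0.003 and 0.0075 m and x of coverglass_box in the frame of green_caddy between -0.015 and 0.015 m and y of coverglass_box in the frame of green_caddy between -0.054 and -0.014 m and z of coverglass_box in the frame of green_caddy between 0.003 and 0.0075 m and distance of each of eraser, lamp_cap from where it was at the start of the episode below 0.015 m and angle between each of eraser, lamp_cap's own z axis and vertical below 0.3 rad); the robot touches nothing.
It fails at once if a bottle is knocked over (tilted more than 0.7 rad) (angle between any of dropper_bottle, oil_bottle's own z axis and vertical above 0.7 rad).
It fails at once if the eraser or the glass cap is shifted by more than 25 mm (distance of any of eraser, lamp_cap from where it was at the start of the episode above 0.025 m).
It also fails if it takes over 112 s, if anything falls off the work surface, if the arm or the gripper's body presses on something with over 40 N, if the wrist force passes 120 N, or if a joint passes its speed limit or range.

### The arm

A 7-joint arm with a two-finger parallel gripper is mounted at the origin on a cart in front of the work surface, level with it; the furniture and walls round the work are solid. World frame = base frame: x ahead of the robot, y to its left, z up, the work surface at z = 0. Lengths are in m, angles in rad, forces in N, time in s.
With the tool pointing down it reaches from about 0.4 to 0.875 m from the base axis. Payload 19.3 kg.
Tool frame: the origin (TCP) lies midway between the tips of the shut fingers; the grasp point (between the pads) lies bot.tcp_to_grasp behind it (bot.tcp_to_grasp is the distance from the TCP to the grasp point, in m); z points along the fingers, y is the line along which they close (so a half turn about z gives the same grasp; the last joint's range is limited). The gripper opens to 85 mm and grips with 20 to 120 N. Pads are 22 mm wide; open, the fingers measure 114 mm over their backs; the gripper's body (76 mm by 85 mm) begins 54 mm behind the grasp point. The pads swing forward as they close: fully open they stand 13 mm farther back than shut.
Start: joints at [-1.231, 0.521, -0.036, 1.599, 0.021, 1.021, -0.113], TCP at [0.249, 0.573, 0.198] pointing down, gripper open.
Joint ranges: [-2.91, 2.91], [-0.3, 2.13], [-1.5, 1.42], [0.17, 2.43], [-1.26, 4.41], [0.16, 1.93], [-2.52, 2.52]. Speed limits (rad/s): [1.89, 1.89, 2.39, 2.39, 3.01, 3.01, 3.01].

### API

Orientations are given as [roll, pitch, yaw] about the fixed x, y, z axes, in that order (R = Rz(yaw) Ry(pitch) Rx(roll)).
In Python, from workcell import observe, imaging, bot gives the robot as it stands.
- The arm moves only by the tool send_rows, never from a script. Its argument "plan" is text: rows parted by semicolons, each of 7 numbers parted by spaces: the shift along the tool's x, y, z in m, then the turn, a rotation vector about the tool's x, y, z in degrees, then the finger opening in m, from 0 to 0.0854. In form: dx dy dz rx ry rz claw; .... A call has 1 to 10 rows; each row is the pose to reach, as a shift and turn from the pose commanded when the call began, along the tool's axes at that moment; what a row does not reach only later rows make up. A row lasts 1/12 s, in which the tool goes at most 41.7 mm and 7.16 degrees, less where a joint would pass 70% of its speed; a pose out of reach is approached as far as the arm can. A call with a gripper value outside its range is refused whole. The fingers move at their own pace and stop on an object; "grip_force" is the grip in N (left out, the last holds). Time passes only in rows, so rows that repeat a pose let the fingers close. It gives the time, the measured TCP pose, the force, the opening and the grip force at its end, in the units of the state.
- observe(): the state, without advancing time (a new reading comes with each control period).
- imaging.grab_frame(name): name is "side" or "top"; returns a dict with "color" (384x512x3 uint8, red, green, blue), "fx", "fy", "cx", "cy" (pixels), "eye" and "orientation" of the camera in the world. Camera axes: x right, y down, z forward; pixel columns grow to the right and rows downward; lengths in m; the calibration is good to about 2 mm. A picture is of the moment at which its call begins. There is no depth.
- bot.job_done(): hands the job in; it is judged then, once.
The state is a dict: "clock": time; "qpos": joint angles; "qd": joint speeds; "joint_efforts": joint torques, N m; "position": TCP position; "tool_rot": TCP orientation; "force": force on the tool from outside, world axes, zero at the start; "moment": the same for the moment, N m; "grip_width": finger opening in m; "finger_force": force on a finger pad.
Only numpy, scipy, OpenCV 4.12 (cv2) and the standard library are available. Lean on these libraries where they do the work, as an engineer would, in place of code of your own. Each camera call takes 0.05 s, during which the arm holds its last target. There are 200 camera calls.

## Working session

There is one attempt and no reset: what is moved stays moved. The work goes in short steps, Python scripts to look and compute and a tool call to move; the robot and the scene stay as the last step left them, time stands still between calls to the robot, and variables do not carry over. Pictures are saved under pics/ and viewed, at most 14 in all, crops included, and the job is handed in when it is done.

Besides the shell and the picture viewer there is one more tool, called after "Request:" as name(argument=value, ...) on one line, values as JSON. send_rows: Moves the arm, as the interface text tells. Its arguments: {"type":"object","properties":{"plan":{"type":"string"},"grip_force":{"type":"number"}},"required":["plan"]}

```bash
mkdir -p pics; ls; python3 - <<'E'
from workcell import observe, imaging, bot
import cv2
print(observe(), bot.tcp_to_grasp)
for n in("top","side"):
    f=imaging.grab_frame(n); print(n,[f[k] for k in("fx","fy","cx","cy","eye","orientation")])
    cv2.imwrite(f"pics/{n}0_raw.png",f["color"][:,:,::-1])
    cv2.imwrite(f"pics/{n}0.png",cv2.resize(f["color"][:,:,::-1],(800,600),interpolation=cv2.INTER_CUBIC))
E
```

```text
pics
{'clock': 0.0, 'qpos': array([-1.23118416,  0.5220189 , -0.03631961,  1.60001553,  0.02119518,
        1.02111581, -0.1127987 ]), 'qd': array([ 7.16163999e-05,  1.79761290e-03,  2.04995893e-03,  9.38810645e-04,
        3.41420056e-04,  1.10354368e-03, -9.02413044e-05]), 'joint_efforts': array([ 9.47371154e-04, -9.27105546e+01,  1.98056057e+00, -3.69915068e+01,
        1.78588094e-02,  8.34755745e-03,  2.63711075e-05]), 'position': array([0.24890871, 0.57287244, 0.19742011]), 'tool_rot': array([-3.14042296e+00,  8.46857775e-05,  2.73176273e+00]), 'force': array([ 0.52308975,  0.10750008, -0.13930138]), 'moment': array([-0.03932421,  0.03186151, -0.01554336]), 'finger_force': 0.0, 'grip_width': 0.08514326318784314} 0.0187
top [363.0172786765019, 363.0172786765019, 254.32162783593574, 197.6704643902849, array([4.85169943e-01, 1.70899352e-04, 8.71248245e-01]), array([-3.05050762,  0.00445205, -1.572006  ])]
side [469.13831490328545, 469.13831490328545, 253.77025589345115, 189.89393798094375, array([0.4492118 , 0.65250175, 0.56887133]), array([-2.26026248,  0.0233017 , -2.94471821])]
```

View pics/top0.png

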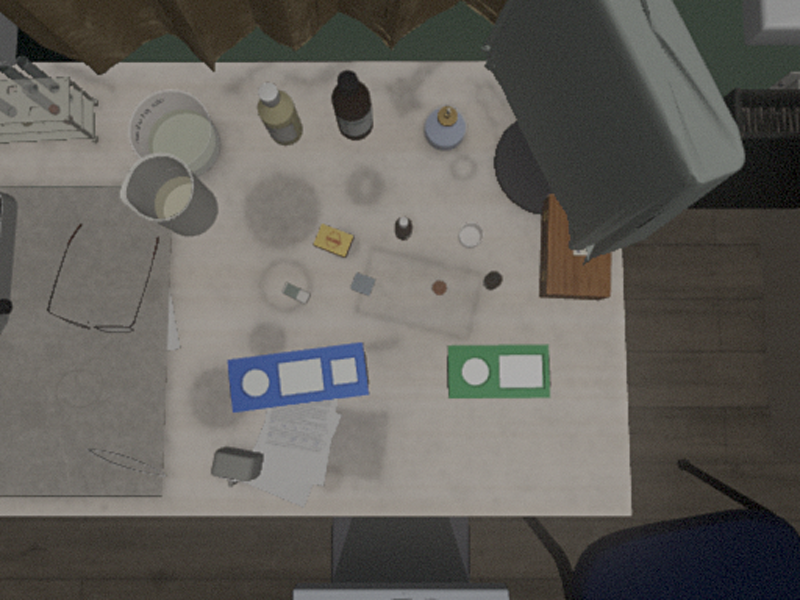

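View pics/side0.png

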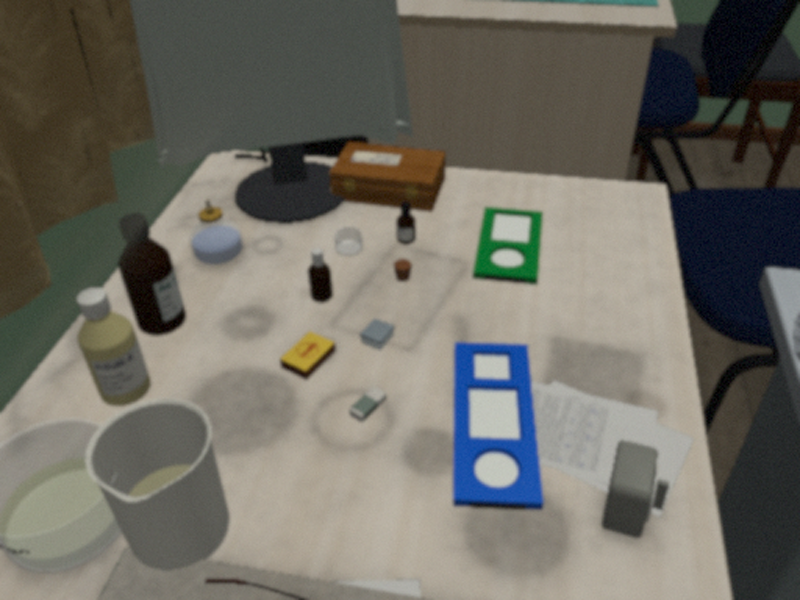

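The top view has the white-capped bottle at (403,228), black-capped (493,280), stopper (439,288), cover-glass box (363,284), matchbox (333,240), eraser (296,292) and glass cap (470,236). The caddies are blue at (298,377) and green at (498,371). I'll enlarge both views for measuring.

```bash
python3 - <<'E'
import cv2
t=cv2.imread("pics/top0_raw.png")[130:270,140:360]
cv2.imwrite("pics/topc.png",cv2.resize(t,None,fx=3.6,fy=3.6,interpolation=cv2.INTER_CUBIC))
s=cv2.imread("pics/side0_raw.png")[125:325,170:350]
cv2.imwrite("pics/sidec.png",cv2.resize(s,None,fx=3,fy=3,interpolation=cv2.INTER_CUBIC))
E
```

```text
(no output)
```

View pics/topc.png

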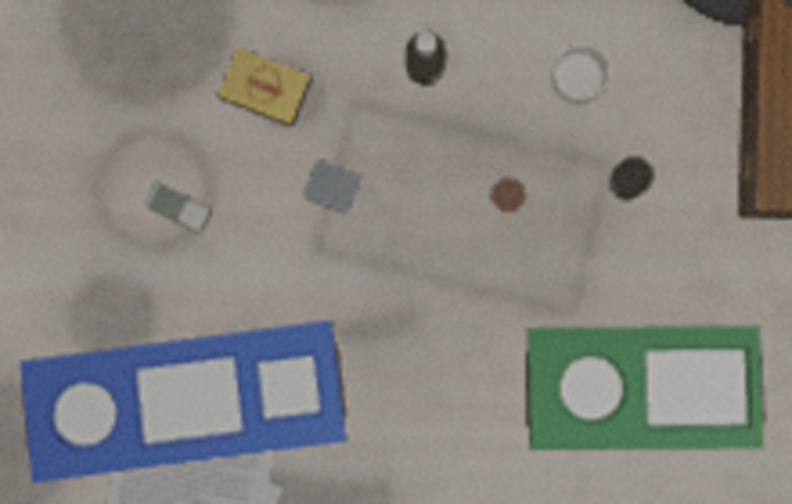

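View pics/sidec.png

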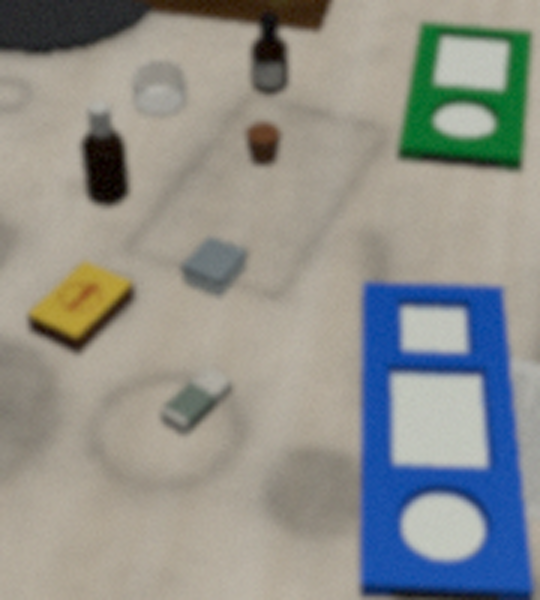

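The crops give clear corners and cap tops, so I'll triangulate and check them against the known sizes.

```bash
cat > h.py <<'E'
import numpy as np
from scipy.spatial.transform import Rotation as R
C={'top':(363.0173,254.3216,197.6705,[.48517,.00017,.87125],[-3.05050762,.00445205,-1.572006]),
'side':(469.1383,253.7703,189.8939,[.44921,.6525,.56887],[-2.26026248,.0233017,-2.94471821])}
OFF={'top':(140,130,3.6),'side':(170,125,3.)}
def ray(n,p,z):
    f,cx,cy,e,o=C[n]; ox,oy,s=OFF[n]
    u,v=(p[0]+.5)/s-.5+ox,(p[1]+.5)/s-.5+oy
    d=R.from_euler('xyz',o).apply([(u-cx)/f,(v-cy)/f,1]); e=np.array(e)
    return e+d*(z-e[2])/d[2]
E
python3 - <<'E'
from h import *
np.set_printoptions(precision=4,suppress=True)
def poly(t,n,P,z):
    Q=np.array([ray(n,p,z)[:2] for p in P]); E=np.roll(Q,-1,0)-Q
    print(t,n,"c",Q.mean(0),"len",np.linalg.norm(E,axis=1),"ang",np.degrees(np.arctan2(E[:,1],E[:,0]))%90)
poly("match","top",[(236,48),(312,75),(295,124),(218,95)],.014)
poly("match","side",[(85,263),(133,290),(78,342),(30,318)],.014)
poly("cover","top",[(318,158),(361,175),(346,212),(304,198)],.015)
poly("cover","side",[(212,238),(246,251),(219,284),(183,264)],.015)
poly("eraser","top",[(158,183),(212,208),(200,231),(148,206)],.011)
poly("blue","top",[(20,362),(332,321),(346,440),(34,482)],.010)
poly("blue","side",[(363,283),(503,288),(530,594),(362,588)],.010)
poly("green","top",[(527,327),(762,327),(763,448),(530,448)],.010)
poly("green","side",[(423,24),(530,33),(521,162),(401,153)],.010)
for t,n,p,z in [("bround","top",(85,413),.005),("brect","top",(190,400),.005),("bsq","top",(289,387),.005),("ground","top",(592,388),.005),("grect","top",(696,387),.005),
("bround","side",(443,527),.005),("brect","side",(439,419),.005),("bsq","side",(434,330),.005),("ground","side",(465,121),.005),("grect","side",(472,65),.005),
("stop","top",(508,195),.022),("stop","side",(264,133),.022),("drop","top",(427,41),.07),("drop","side",(99,103),.07),("dropbase","side",(106,190),0),
("oil","top",(637,170),.058),("oil","side",(267,19),.058),("oilbase","side",(269,80),0),("oilbody","top",(632,178),.03),("lamp","top",(580,75),.024),("lamp","side",(160,77),.024)]:
    print(t,n,ray(n,p,z)[:2])
E
```

```text
match top c [0.6704 0.1022] len [0.0542 0.0349 0.0551 0.0339] ang [70.0819 71.43   69.0793 69.9188]
match side c [0.6707 0.1051] len [0.0382 0.0496 0.035  0.0528] ang [62.6722 67.2501 67.2813 70.6228]
cover top c [0.6028 0.0571] len [0.0307 0.0265 0.0293 0.0282] ang [68.1815 68.2123 71.3887 71.1513]
cover side c [0.6035 0.057 ] len [0.0237 0.0321 0.0277 0.028 ] ang [70.3824 72.4767 61.7997 65.2238]
eraser top c [0.5893 0.1587] len [0.0398 0.0172 0.0386 0.0166] ang [65.0731 63.1486 64.2941 67.4489]
blue top c [0.4614 0.1546] len [0.2067 0.0782 0.2051 0.0787] ang [7.4036 6.9679 7.5439 8.1626]
blue side c [0.4628 0.1551] len [0.0803 0.2062 0.0775 0.2077] ang [6.8516 6.9029 7.9373 7.6825]
green top c [ 0.47   -0.1483] len [0.1544 0.0787 0.1518 0.0788] ang [89.9235 89.0138 89.9468  0.8978]
green side c [ 0.471  -0.1471] len [0.077  0.1522 0.0765 0.1553] ang [0.2593 0.5137 2.5155 0.7238]
bround top [0.4535 0.22  ]
brect top [0.4619 0.1509]
bsq top [0.4704 0.0857]
ground top [ 0.4695 -0.1139]
grect top [ 0.4701 -0.1824]
bround side [0.4544 0.2179]
brect side [0.4629 0.1488]
bsq side [0.4719 0.0834]
ground side [ 0.4708 -0.1168]
grect side [ 0.4714 -0.184 ]
stop top [ 0.5955 -0.0585]
stop side [ 0.5965 -0.0594]
drop top [ 0.6862 -0.0053]
drop side [ 0.6884 -0.0101]
dropbase side [ 0.6909 -0.0116]
oil top [ 0.6064 -0.1371]
oil side [ 0.6089 -0.138 ]
oilbase side [ 0.6107 -0.1496]
oilbody top [ 0.6054 -0.1384]
lamp top [ 0.6747 -0.1063]
lamp side [ 0.6777 -0.1072]
```

Both views agree within about 3 mm and the sizes check out. Plan: low items first (matchbox, cover-glass box, stopper), then the bottles.

```bash
cat > go.py <<'E'
import sys,numpy as np
from scipy.spatial.transform import Rotation as R
from workcell import observe
s=observe(); p=s['position']; r=R.from_euler('xyz',s['tool_rot'])
print("t",round(s['clock'],2),"pos",p.round(4),"yaw",np.degrees(s['tool_rot'][2]).round(1),"grip",round(s['grip_width'],4))
for a in sys.argv[1:]:
    x,y,z,w=map(float,a.split(','))
    t=R.from_euler('xyz',[180,0,w],degrees=True)
    print(a,"->",r.apply(np.array([x,y,z])-p,inverse=True).round(4),(r.inv()*t).as_rotvec(degrees=True).round(1))
E
python3 go.py .6705,.1035,.10,70
```

```text
t 0.1 pos [0.249  0.5729 0.1975] yaw 156.5 grip 0.0854
.6705,.1035,.10,70 -> [-0.5737 -0.2625  0.0978] [-0.   0.  86.5]
```

Request:
send_rows(plan="-0.574 -0.262 0.03 0 0 86.5 0.055;-0.574 -0.262 0.03 0 0 86.5 0.055;-0.574 -0.262 0.03 0 0 86.5 0.055;-0.574 -0.262 0.03 0 0 86.5 0.055;-0.574 -0.262 0.03 0 0 86.5 0.055;-0.574 -0.262 0.03 0 0 86.5 0.055;-0.574 -0.262 0.03 0 0 86.5 0.055;-0.574 -0.262 0.03 0 0 86.5 0.055;-0.574 -0.262 0.03 0 0 86.5 0.055;-0.574 -0.262 0.03 0 0 86.5 0.055", grip_force=25)

```text
clock: 0.93
position: [0.5284, 0.2621, 0.1781]
tool_rot: [-3.142, 0.0, 1.476]
force: [-0.3, 1.0, 0.5]
grip_width: 0.0549
finger_force: 0.0
```

```bash
python3 go.py .6705,.1035,.06,70 .6705,.1035,.0055,70
```

```text
t 0.93 pos [0.5284 0.2621 0.1781] yaw 84.6 grip 0.0549
.6705,.1035,.06,70 -> [-0.1444  0.1565  0.1181] [-0.   0.  14.6]
.6705,.1035,.0055,70 -> [-0.1444  0.1565  0.1726] [-0.   0.  14.6]
```

Request:
send_rows(plan="-0.144 0.156 0.118 0 0 14.6 0.055;-0.144 0.156 0.118 0 0 14.6 0.055;-0.144 0.156 0.118 0 0 14.6 0.055;-0.144 0.156 0.118 0 0 14.6 0.055;-0.144 0.156 0.118 0 0 14.6 0.055;-0.144 0.156 0.118 0 0 14.6 0.055;-0.144 0.156 0.118 0 0 14.6 0.055;-0.144 0.156 0.118 0 0 14.6 0.055;-0.144 0.156 0.118 0 0 14.6 0.055;-0.144 0.156 0.118 0 0 14.6 0.055")

```text
clock: 1.77
position: [0.6697, 0.108, 0.0607]
tool_rot: [-3.142, -0.001, 1.228]
force: [-0.2, -0.0, -0.8]
grip_width: 0.0552
finger_force: 0.0
```

```bash
python3 go.py .6705,.1035,.0055,70; python3 - <<'E'
from workcell import imaging
import cv2
a=imaging.grab_frame("side")["color"][:,:,::-1][130:330,150:370]
b=imaging.grab_frame("top")["color"][:,:,::-1][130:270,140:360]
import numpy as np
i=np.vstack([cv2.resize(a,(396,360),interpolation=2),cv2.resize(b,(396,240),interpolation=2)]) if 0 else cv2.resize(a,(770,700),interpolation=2)[:600]
cv2.imwrite("pics/m1.png",i)
E
```

```text
t 1.77 pos [0.6697 0.108  0.0607] yaw 70.4 grip 0.0552
.6705,.1035,.0055,70 -> [-0.004   0.0023  0.0552] [-0.  -0.   0.4]
```

View pics/m1.png

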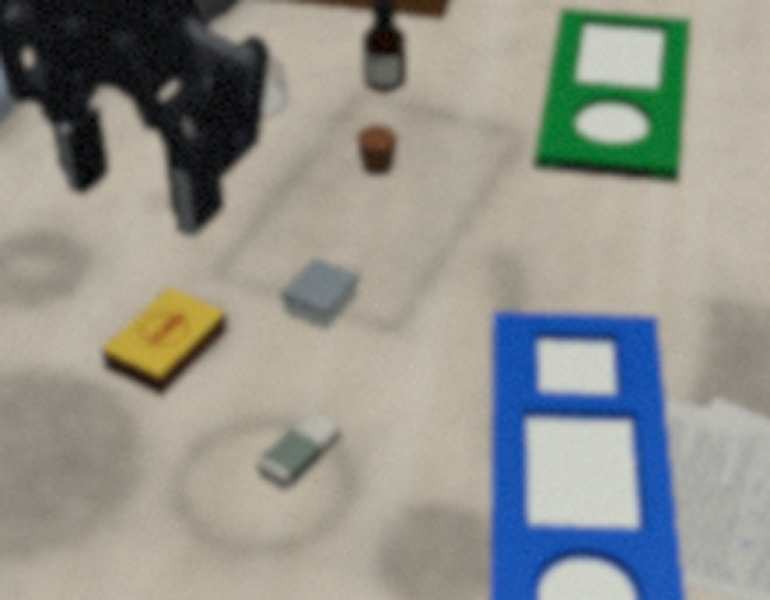

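The open fingers hang over the matchbox with the closing line along its short side. Descend and close.

Request:
send_rows(plan="-0.003 0.002 0.03 0 0 0.4 0.055;-0.003 0.002 0.055 0 0 0.4 0.055;-0.003 0.002 0.055 0 0 0.4 0.055;-0.003 0.002 0.055 0 0 0.4 0.055;-0.003 0.002 0.055 0 0 0.4 0.025;-0.003 0.002 0.055 0 0 0.4 0.025;-0.003 0.002 0.055 0 0 0.4 0.025;-0.003 0.002 0.055 0 0 0.4 0.025")

```text
clock: 2.53
position: [0.6714, 0.1033, 0.0063]
tool_rot: [3.14, -0.001, 1.22]
force: [1.1, 0.2, 0.0]
grip_width: 0.0247
finger_force: 0.0
```

```bash
python3 go.py .6705,.1035,.0855,70 .4622,.150,.06,97.4
```

```text
t 2.53 pos [0.6714 0.1033 0.0063] yaw 69.9 grip 0.0247
.6705,.1035,.0855,70 -> [-0.0001 -0.0009 -0.0792] [ 0.1 -0.  -0.1]
.4622,.150,.06,97.4 -> [-0.028  -0.2125 -0.0539] [  0.1  -0.  -27.5]
```

```bash
python3 - <<'E'
from workcell import imaging
import cv2,numpy as np
a=imaging.grab_frame("side")["color"][:,:,::-1][150:270,130:290]
cv2.imwrite("pics/m2.png",cv2.resize(a,(800,600),interpolation=2))
E
```

```text
(no output)
```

View pics/m2.png

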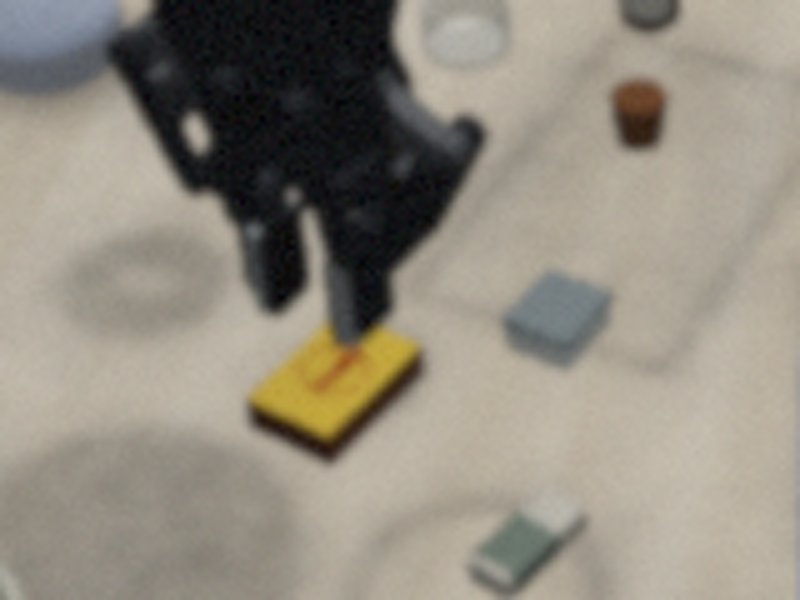

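```bash
python3 - <<'E'
from h import *
from workcell import observe,imaging
import cv2
s=observe();p=s['position'];print(p,s['qpos'].round(3),s['grip_width'],s['force'])
r=R.from_euler('xyz',s['tool_rot'])
for z in (0,.015,.03,.045):
  for sg in (-1,1):
    q=p+r.apply([0,sg*s['grip_width']/2,-z])
    o=[]
    for n in C:
        f,cx,cy,e,oo=C[n]; c=R.from_euler('xyz',oo).apply(q-np.array(e),inverse=True); o.append((c[:2]/c[2]*f+[cx,cy]).round(1))
    print(z,sg,q.round(3),o, ((o[1]-[130,150])*5).round())
a=imaging.grab_frame("top")["color"][:,:,::-1][110:230,150:310]
cv2.imwrite("pics/m3.png",cv2.resize(a,(800,600),interpolation=2))
E
```

```text
[0.67125946 0.10319222 0.0060441 ] [-0.424  0.861  0.301  1.578 -0.336  0.753 -0.326] 0.025082875450388724 [-0.35698743  0.09150044 -0.05347517]
0 -1 [0.659 0.108 0.006] [array([211.4, 158.5]), array([203.3, 230.6])] [367. 403.]
0 1 [0.683 0.099 0.006] [array([215.1, 148.9]), array([191.6, 225.5])] [308. 378.]
0.015 -1 [0.659 0.107 0.021] [array([210.7, 157.3]), array([202.5, 224.3])] [362. 372.]
0.015 1 [0.683 0.099 0.021] [array([214.4, 147.5]), array([190.7, 219.2])] [303. 346.]
0.03 -1 [0.659 0.107 0.036] [array([209.9, 156. ]), array([201.7, 217.8])] [358. 339.]
0.03 1 [0.683 0.099 0.036] [array([213.7, 146. ]), array([189.7, 212.7])] [298. 313.]
0.045 -1 [0.659 0.107 0.051] [array([209.1, 154.6]), array([200.8, 211.1])] [354. 306.]
0.045 1 [0.683 0.099 0.051] [array([212.9, 144.5]), array([188.7, 206.1])] [293. 280.]
```

View pics/m3.png

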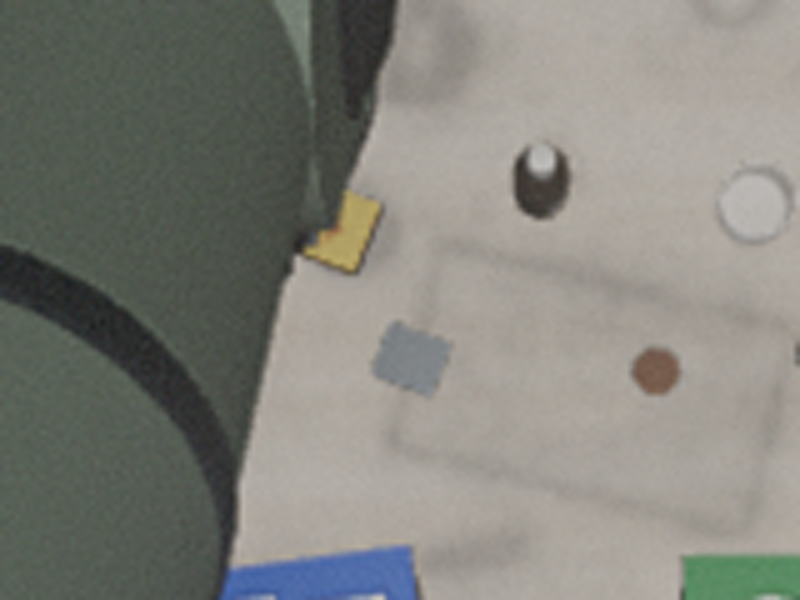

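The fingers closed above the box: they show about 28 mm higher than the reported TCP implies, and the box has not moved. I'll open and probe downward in small steps, watching the force.

Request:
send_rows(plan="0 0 0 0 0 0 0.055;0 0 0 0 0 0 0.055;0 0 0 0 0 0 0.055;0 0 0 0 0 0 0.055;0 0 0.006 0 0 0 0.055;0 0 0.012 0 0 0 0.055;0 0 0.012 0 0 0 0.055")

```text
clock: 3.22
position: [0.67, 0.103, -0.0084]
tool_rot: [-3.14, 0.001, 1.22]
force: [-0.8, 0.5, -0.9]
grip_width: 0.0549
finger_force: 0.0
```

```bash
python3 - <<'E'
from workcell import imaging
import cv2,numpy as np
a=imaging.grab_frame("side")["color"][:,:,::-1][150:270,130:290]
cv2.imwrite("pics/m4.png",cv2.resize(a,(800,600),interpolation=2))
E
```

```text
(no output)
```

View pics/m4.png

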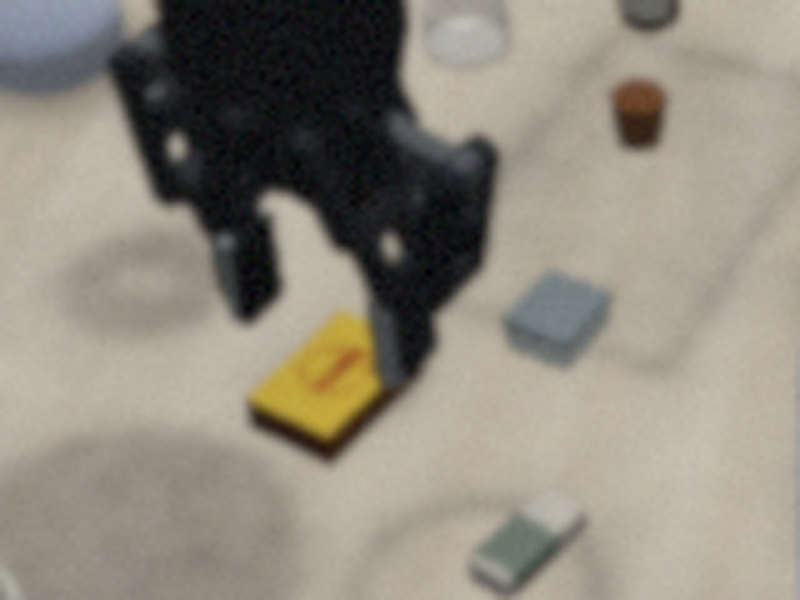

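```bash
python3 - <<'E'
from h import *
from workcell import observe
s=observe();p=s['position'];r=R.from_euler('xyz',s['tool_rot'])
f,cx,cy,e,oo=C['side']
def pr(q):
    c=R.from_euler('xyz',oo).apply(q-np.array(e),inverse=True); return ((c[:2]/c[2]*f+[cx,cy]-[130,150])*5).round()
for xx in(0,.011):
  for dz in (0,.015,.02,.025,.03,.035): print(xx,dz,[pr(p+r.apply([xx,sg*.0275,-dz])) for sg in(1,-1)])
E
```

```text
0 0 [array([281., 392.]), array([408., 447.])]
0 0.015 [array([276., 361.]), array([405., 416.])]
0 0.02 [array([275., 350.]), array([404., 406.])]
0 0.025 [array([273., 340.]), array([402., 395.])]
0 0.03 [array([271., 329.]), array([401., 384.])]
0 0.035 [array([270., 318.]), array([400., 374.])]
0.011 0 [array([262., 411.]), array([390., 467.])]
0.011 0.015 [array([257., 380.]), array([386., 436.])]
0.011 0.02 [array([255., 369.]), array([385., 426.])]
0.011 0.025 [array([253., 359.]), array([383., 415.])]
0.011 0.03 [array([251., 348.]), array([382., 404.])]
0.011 0.035 [array([250., 337.]), array([381., 394.])]
```

No contact even at a reported z of -8 mm; the image puts the tips about 25 mm above the desk. Continue down.

Request:
send_rows(plan="0 0 0.005 0 0 0 0.055;0 0 0.01 0 0 0 0.055;0 0 0.013 0 0 0 0.055;0 0 0.013 0 0 0 0.055")

```text
clock: 3.6
position: [0.6704, 0.103, -0.0207]
tool_rot: [-3.141, 0.001, 1.22]
force: [-0.8, 0.7, -0.6]
grip_width: 0.0551
finger_force: 0.0
```

Request:
send_rows(plan="0 0 0.002 0 0 0 0.055;0 0 0.004 0 0 0 0.055;0 0 0.004 0 0 0 0.055")

```text
clock: 3.85
position: [0.6708, 0.103, -0.0241]
tool_rot: [-3.141, 0.0, 1.22]
force: [0.0, 0.4, 0.6]
grip_width: 0.0553
finger_force: 0.0
```

Request:
send_rows(plan="0 0 0.003 0 0 0 0.055;0 0 0.003 0 0 0 0.055")

```text
clock: 4.02
position: [0.6707, 0.1031, -0.0272]
tool_rot: [-3.141, 0.0, 1.22]
force: [0.6, -0.2, 0.7]
grip_width: 0.0548
finger_force: 0.0
```

Request:
send_rows(plan="0 0 0.002 0 0 0 0.055;0 0 0.002 0 0 0 0.055")

```text
clock: 4.18
position: [0.6707, 0.103, -0.0291]
tool_rot: [-3.141, 0.0, 1.22]
force: [-0.7, 0.5, -0.5]
grip_width: 0.055
finger_force: 0.0
```

Request:
send_rows(plan="0 0 0.002 0 0 0 0.055;0 0 0.002 0 0 0 0.055")

```text
clock: 4.35
position: [0.6708, 0.103, -0.0311]
tool_rot: [-3.141, 0.0, 1.22]
force: [-0.3, 0.4, 0.0]
grip_width: 0.055
finger_force: 0.0
```

Request:
send_rows(plan="0 0 0.002 0 0 0 0.055;0 0 0.002 0 0 0 0.055")

```text
clock: 4.52
position: [0.6707, 0.1031, -0.0331]
tool_rot: [-3.141, 0.0, 1.22]
force: [-0.2, -0.7, -0.7]
grip_width: 0.0549
finger_force: 0.0
```

Request:
send_rows(plan="0 0 0.002 0 0 0 0.055;0 0 0.002 0 0 0 0.055")

```text
clock: 4.68
position: [0.6707, 0.1031, -0.0351]
tool_rot: [-3.141, 0.0, 1.22]
force: [-0.2, -0.9, -0.2]
grip_width: 0.0549
finger_force: 0.0
```

```bash
python3 - <<'E'
from workcell import imaging
import cv2,numpy as np
a=imaging.grab_frame("side")["color"][:,:,::-1][170:260,150:270]
cv2.imwrite("pics/m5.png",cv2.resize(a,(800,600),interpolation=2))
E
```

```text
(no output)
```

View pics/m5.png

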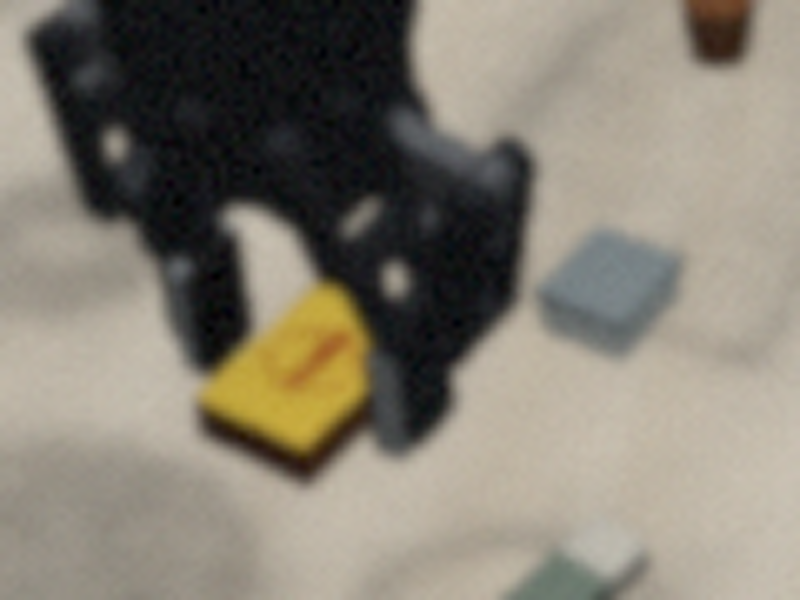

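```bash
python3 - <<'E'
from h import *
OFF['side']=(150,170,800/120)
for p in [(380,445),(400,455)]:
  for z in(0,.005,.01,.015): print(p,z,ray('side',p,z).round(4))
E
```

```text
(380, 445) 0 [0.6524 0.114  0.    ]
(380, 445) 0.005 [0.6506 0.1188 0.005 ]
(380, 445) 0.01 [0.6488 0.1235 0.01  ]
(380, 445) 0.015 [0.647  0.1282 0.015 ]
(400, 455) 0 [0.6463 0.1166 0.    ]
(400, 455) 0.005 [0.6446 0.1213 0.005 ]
(400, 455) 0.01 [0.6429 0.126  0.01  ]
(400, 455) 0.015 [0.6411 0.1307 0.015 ]
```

Tips now come out about 8 mm above the desk, and will drop a little on closing, so the working offset is roughly 40 mm. Close here.

Request:
send_rows(plan="0 0 0 0 0 0 0.03;0 0 0 0 0 0 0.03;0 0 0 0 0 0 0.03;0 0 0 0 0 0 0.03;0 0 0 0 0 0 0.03")

```text
clock: 5.15
position: [0.6716, 0.1031, -0.0341]
tool_rot: [3.14, -0.001, 1.22]
force: [0.8, -1.0, 7.3]
grip_width: 0.0355
finger_force: 29.6
```

Gripped at 35.5 mm, but the 7 N upward force says the tips reached the desk. For placing I need the tips about 7 mm higher, so I'll re-grip.

Request:
send_rows(plan="0 0 0 0 0 0 0.044;0 0 0 0 0 0 0.044;0 0 0 0 0 0 0.044;0 0 -0.006 0 0 0 0.044;0 0 -0.006 0 0 0 0.044;0 0 -0.006 0 0 0 0.03;0 0 -0.006 0 0 0 0.03;0 0 -0.006 0 0 0 0.03;0 0 -0.006 0 0 0 0.03")

```text
clock: 5.9
position: [0.6713, 0.1031, -0.0281]
tool_rot: [3.141, -0.0, 1.22]
force: [-0.7, -0.4, 8.4]
grip_width: 0.0352
finger_force: 25.4
```

```bash
python3 go.py .6705,.1035,.0855,70 .4622,.150,.02,97.4
```

```text
t 5.9 pos [ 0.6713  0.1031 -0.0281] yaw 69.9 grip 0.0352
.6705,.1035,.0855,70 -> [ 0.0002 -0.0008 -0.1136] [ 0.  -0.  -0.1]
.4622,.150,.02,97.4 -> [-0.0278 -0.2124 -0.0483] [  0.   -0.  -27.5]
```

Request:
send_rows(plan="0 0 -0.01 0 0 0 0.03;0 0 -0.04 0 0 0 0.03;0 0 -0.06 0 0 0 0.03;0 0 -0.06 0 0 0 0.03")

```text
clock: 6.23
position: [0.6732, 0.1031, 0.0359]
tool_rot: [3.137, -0.003, 1.22]
force: [0.3, -1.0, 0.1]
grip_width: 0.0354
finger_force: 25.3
```

```bash
python3 go.py .4622,.150,.02,97.4; python3 - <<'E'
from workcell import imaging
import cv2,numpy as np
a=imaging.grab_frame("side")["color"][:,:,::-1][150:240,140:260]
cv2.imwrite("pics/m6.png",cv2.resize(a,(800,600),interpolation=2))
E
```

```text
t 6.23 pos [0.6732 0.1031 0.0359] yaw 69.9 grip 0.0354
.4622,.150,.02,97.4 -> [-0.0286 -0.2144  0.0148] [  0.3  -0.1 -27.5]
```

View pics/m6.png

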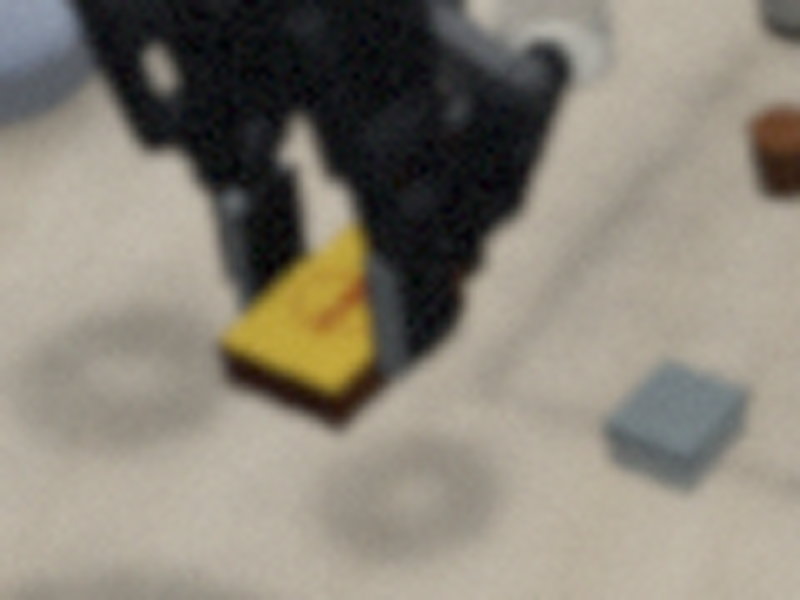

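The matchbox is lifted level, with the tips a few mm above its bottom edge. With its bottom on the desk the TCP read -28 mm, so on the pocket floor it should read -23 mm. Carry it to the pocket.

Request:
send_rows(plan="-0.0286 -0.2144 0.005 0 0 -27.5 0.03;-0.0286 -0.2144 0.005 0 0 -27.5 0.03;-0.0286 -0.2144 0.005 0 0 -27.5 0.03;-0.0286 -0.2144 0.005 0 0 -27.5 0.03;-0.0286 -0.2144 0.005 0 0 -27.5 0.03;-0.0286 -0.2144 0.005 0 0 -27.5 0.03;-0.0286 -0.2144 0.005 0 0 -27.5 0.03;-0.0286 -0.2144 0.005 0 0 -27.5 0.03;-0.0286 -0.2144 0.005 0 0 -27.5 0.03")

```text
clock: 7.03
position: [0.4608, 0.1497, 0.0262]
tool_rot: [3.141, 0.0, 1.699]
force: [0.2, -0.4, 0.7]
grip_width: 0.0351
finger_force: 25.3
```

```bash
python3 go.py .4622,.150,-.0225,97.4
```

```text
t 7.03 pos [0.4608 0.1497 0.0262] yaw 97.4 grip 0.0351
.4622,.150,-.0225,97.4 -> [0.0001 0.0014 0.0487] [ 0.  0. -0.]
```

Request:
send_rows(plan="0 0.001 0.03 0 0 0 0.03;0 0.001 0.042 0 0 0 0.03;0 0.001 0.048 0 0 0 0.03;0 0.001 0.048 0 0 0 0.03")

```text
clock: 7.37
position: [0.4609, 0.1493, -0.0229]
tool_rot: [-3.14, 0.001, 1.699]
force: [0.1, -0.2, 0.1]
grip_width: 0.0352
finger_force: 26.5
```

Request:
send_rows(plan="0 0 0.001 0 0 0 0.03;0 0 0 0 0 0 0.048;0 0 0 0 0 0 0.048;0 0 0 0 0 0 0.048;0 0 -0.03 0 0 0 0.048;0 0 -0.07 0 0 0 0.048;0 0 -0.07 0 0 0 0.048")

```text
clock: 7.95
position: [0.4632, 0.1508, 0.0536]
tool_rot: [3.135, -0.002, 1.699]
force: [2.2, 1.2, 1.3]
grip_width: 0.0481
finger_force: 0.0
```

```bash
python3 go.py .603,.057,.03,70
```

```text
t 7.95 pos [0.4632 0.1508 0.0536] yaw 97.4 grip 0.0481
.603,.057,.03,70 -> [-0.1109  0.1265  0.0242] [ 0.3 -0.2 27.4]
```

Request:
send_rows(plan="-0.111 0.126 0.01 0 0 27.4 0.046;-0.111 0.126 0.01 0 0 27.4 0.046;-0.111 0.126 0.01 0 0 27.4 0.046;-0.111 0.126 0.02 0 0 27.4 0.046;-0.111 0.126 0.024 0 0 27.4 0.046;-0.111 0.126 0.024 0 0 27.4 0.046;-0.111 0.126 0.024 0 0 27.4 0.046;-0.111 0.126 0.024 0 0 27.4 0.046")

```text
clock: 8.62
position: [0.5994, 0.057, 0.0246]
tool_rot: [-3.141, -0.0, 1.223]
force: [-1.2, 0.3, -0.1]
grip_width: 0.0461
finger_force: 0.0
```

```bash
python3 go.py .603,.057,-.028,70
```

```text
t 8.62 pos [0.5994 0.057  0.0246] yaw 70.1 grip 0.0461
.603,.057,-.028,70 -> [0.0012 0.0034 0.0526] [-0.  -0.   0.1]
```

Request:
send_rows(plan="0.001 0.003 0.025 0 0 0 0.046;0.001 0.003 0.045 0 0 0 0.046;0.001 0.003 0.0525 0 0 0 0.046;0.001 0.003 0.0525 0 0 0 0.046;0.001 0.003 0.0525 0 0 0 0.02;0.001 0.003 0.0525 0 0 0 0.02;0.001 0.003 0.0525 0 0 0 0.02;0.001 0.003 0.0525 0 0 0 0.02;0.001 0.003 0.0525 0 0 0 0.02")

```text
clock: 9.37
position: [0.6038, 0.0563, -0.027]
tool_rot: [3.14, -0.001, 1.222]
force: [-1.2, -0.2, 9.3]
grip_width: 0.0266
finger_force: 25.7
```

Request:
send_rows(plan="0 0 -0.02 0 0 0 0.02;0 0 -0.06 0 0 0 0.02;0 0 -0.06 0 0 0 0.02;0 0 -0.06 0 0 0 0.02")

```text
clock: 9.7
position: [0.6047, 0.0564, 0.0343]
tool_rot: [3.138, -0.002, 1.222]
force: [0.5, 0.4, -0.5]
grip_width: 0.0271
finger_force: 24.8
```

```bash
python3 go.py .4705,-.1825,.03,90.3
```

```text
t 9.7 pos [0.6047 0.0564 0.0343] yaw 70.0 grip 0.0271
.4705,-.1825,.03,90.3 -> [-0.2704 -0.0444  0.0035] [  0.2  -0.1 -20.3]
```

Request:
send_rows(plan="-0.27 -0.044 0 0 0 -20.3 0.02;-0.27 -0.044 0 0 0 -20.3 0.02;-0.27 -0.044 0 0 0 -20.3 0.02;-0.27 -0.044 0 0 0 -20.3 0.02;-0.27 -0.044 0 0 0 -20.3 0.02;-0.27 -0.044 0 0 0 -20.3 0.02;-0.27 -0.044 0 0 0 -20.3 0.02;-0.27 -0.044 0 0 0 -20.3 0.02;-0.27 -0.044 0 0 0 -20.3 0.02;-0.27 -0.044 0 0 0 -20.3 0.02")

```text
clock: 10.53
position: [0.4697, -0.182, 0.0316]
tool_rot: [3.141, -0.0, 1.576]
force: [0.2, 0.4, 0.3]
grip_width: 0.0265
finger_force: 24.8
```

```bash
python3 go.py .4705,-.1825,-.0215,90.3
```

```text
t 10.53 pos [ 0.4697 -0.182   0.0316] yaw 90.3 grip 0.0265
.4705,-.1825,-.0215,90.3 -> [-0.0006  0.0007  0.0531] [ 0. -0.  0.]
```

Request:
send_rows(plan="0 0.001 0.03 0 0 0 0.02;0 0.001 0.045 0 0 0 0.02;0 0.001 0.053 0 0 0 0.02;0 0.001 0.053 0 0 0 0.02")

```text
clock: 10.87
position: [0.4704, -0.1812, -0.0226]
tool_rot: [-3.14, -0.001, 1.578]
force: [-0.4, -0.4, -0.7]
grip_width: 0.0267
finger_force: 26.7
```

Request:
send_rows(plan="0 0 0 0 0 0 0.02;0 0 0 0 0 0 0.045;0 0 0 0 0 0 0.045;0 0 0 0 0 0 0.045;0 0 -0.03 0 0 0 0.045;0 0 -0.07 0 0 0 0.045;0 0 -0.07 0 0 0 0.045;0 0 -0.07 0 0 0 0.045")

```text
clock: 11.53
position: [0.4718, -0.1828, 0.0508]
tool_rot: [3.138, 0.001, 1.576]
force: [0.5, -0.8, -0.2]
grip_width: 0.0451
finger_force: 0.0
```

```bash
python3 go.py .596,-.059,.03,90
```

```text
t 11.53 pos [ 0.4718 -0.1828  0.0508] yaw 90.3 grip 0.0451
.596,-.059,.03,90 -> [0.1232 0.1248 0.0212] [0.2 0.1 0.3]
```

Request:
send_rows(plan="0.123 0.125 0.0 0 0 0 0.042;0.123 0.125 0.0 0 0 0 0.042;0.123 0.125 0.01 0 0 0 0.042;0.123 0.125 0.021 0 0 0 0.042;0.123 0.125 0.021 0 0 0 0.042;0.123 0.125 0.021 0 0 0 0.042;0.123 0.125 0.021 0 0 0 0.042")

```text
clock: 12.12
position: [0.5941, -0.0585, 0.0265]
tool_rot: [-3.14, 0.0, 1.577]
force: [-0.8, -0.3, 0.6]
grip_width: 0.0424
finger_force: 0.0
```

```bash
python3 go.py .596,-.059,-.028,90; python3 - <<'E'
from workcell import imaging
import cv2,numpy as np
a=imaging.grab_frame("side")["color"][:,:,::-1][100:310,180:460]
cv2.imwrite("pics/m7.png",cv2.resize(a,(800,600),interpolation=2))
E
```

```text
t 12.12 pos [ 0.5941 -0.0585  0.0265] yaw 90.4 grip 0.0424
.596,-.059,-.028,90 -> [-0.0005  0.002   0.0545] [-0.1  0.   0.4]
```

View pics/m7.png

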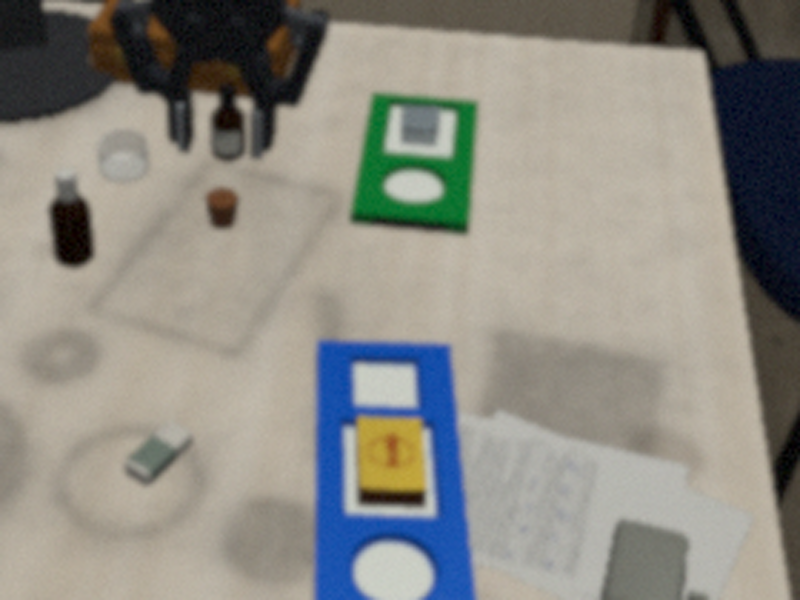

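The matchbox and cover-glass box both sit centred in their pockets, with near-side margins of about 9 mm and 16 mm. The fingers straddle the stopper, so descend and grip it.

Request:
send_rows(plan="0 0.002 0.025 0 0 0 0.042;0 0.002 0.045 0 0 0 0.042;0 0.002 0.0545 0 0 0 0.042;0 0.002 0.0545 0 0 0 0.042;0 0.002 0.0545 0 0 0 0.015;0 0.002 0.0545 0 0 0 0.015;0 0.002 0.0545 0 0 0 0.015;0 0.002 0.0545 0 0 0 0.015;0 0.002 0.0545 0 0 0 0.015")

```text
clock: 12.92
position: [0.5974, -0.0591, -0.0258]
tool_rot: [3.14, 0.0, 1.576]
force: [-1.6, -0.3, 9.3]
grip_width: 0.0216
finger_force: 25.2
```

Request:
send_rows(plan="0 0 -0.02 0 0 0 0.015;0 0 -0.06 0 0 0 0.015;0 0 -0.06 0 0 0 0.015;0 0 -0.06 0 0 0 0.015")

```text
clock: 13.25
position: [0.5983, -0.0589, 0.0356]
tool_rot: [3.137, -0.0, 1.576]
force: [-0.4, -0.6, -0.3]
grip_width: 0.0215
finger_force: 24.7
```

```bash
python3 go.py .471,.085,.035,97.4
```

```text
t 13.25 pos [ 0.5983 -0.0589  0.0356] yaw 90.3 grip 0.0215
.471,.085,.035,97.4 -> [ 1.446e-01 -1.265e-01  1.000e-04] [ 0.2  0.  -7.1]
```

Request:
send_rows(plan="0.144 -0.126 0 0 0 -7.1 0.015;0.144 -0.126 0 0 0 -7.1 0.015;0.144 -0.126 0 0 0 -7.1 0.015;0.144 -0.126 0 0 0 -7.1 0.015;0.144 -0.126 0 0 0 -7.1 0.015;0.144 -0.126 0 0 0 -7.1 0.015;0.144 -0.126 0 0 0 -7.1 0.015;0.144 -0.126 0 0 0 -7.1 0.015;0.144 -0.126 0 0 0 -7.1 0.015")

```text
clock: 14.0
position: [0.4706, 0.0835, 0.0331]
tool_rot: [3.141, 0.0, 1.699]
force: [-0.2, -0.4, 0.0]
grip_width: 0.0213
finger_force: 24.7
```

```bash
python3 go.py .471,.085,-.020,97.4
```

```text
t 14.0 pos [0.4706 0.0835 0.0331] yaw 97.3 grip 0.0213
.471,.085,-.020,97.4 -> [0.0014 0.0005 0.0531] [ 0.   0.  -0.1]
```

Request:
send_rows(plan="0.001 0 0.03 0 0 0 0.015;0.001 0 0.045 0 0 0 0.015;0.001 0 0.053 0 0 0 0.015;0.001 0 0.053 0 0 0 0.015;0.001 0 0.053 0 0 0 0.015")

```text
clock: 14.42
position: [0.4701, 0.0847, -0.0197]
tool_rot: [-3.141, 0.0, 1.699]
force: [0.6, -0.4, -1.4]
grip_width: 0.0215
finger_force: 27.7
```

Request:
send_rows(plan="0 0 0.001 0 0 0 0.015;0 0 0 0 0 0 0.04;0 0 0 0 0 0 0.04;0 0 0 0 0 0 0.04;0 0 -0.03 0 0 0 0.04;0 0 -0.07 0 0 0 0.04;0 0 -0.08 0 0 0 0.04;0 0 -0.08 0 0 0 0.04")

```text
clock: 15.08
position: [0.4716, 0.086, 0.0632]
tool_rot: [3.137, -0.001, 1.7]
force: [1.4, -0.6, -0.0]
grip_width: 0.0403
finger_force: 0.0
```

```bash
python3 go.py .688,-.008,.065,90
```

```text
t 15.08 pos [0.4716 0.086  0.0632] yaw 97.4 grip 0.0403
.688,-.008,.065,90 -> [-0.1211  0.2025 -0.0009] [ 0.3 -0.1  7.4]
```

Request:
send_rows(plan="-0.121 0.202 -0.01 0 0 7.4 0.05;-0.121 0.202 -0.01 0 0 7.4 0.05;-0.121 0.202 -0.01 0 0 7.4 0.05;-0.121 0.202 -0.01 0 0 7.4 0.05;-0.121 0.202 -0.01 0 0 7.4 0.05;-0.121 0.202 -0.01 0 0 7.4 0.05;-0.121 0.202 -0.01 0 0 7.4 0.05;-0.121 0.202 -0.01 0 0 7.4 0.05;-0.121 0.202 -0.01 0 0 7.4 0.05;-0.121 0.202 -0.01 0 0 7.4 0.05")

```text
clock: 15.92
position: [0.6848, -0.0077, 0.0699]
tool_rot: [-3.141, -0.0, 1.572]
force: [0.2, -0.6, -0.1]
grip_width: 0.0501
finger_force: 0.0
```

```bash
python3 go.py .688,-.008,-.018,90; python3 - <<'E'
from workcell import imaging
import cv2,numpy as np
a=imaging.grab_frame("side")["color"][:,:,::-1][90:240,160:360]
cv2.imwrite("pics/m8.png",cv2.resize(a,(800,600),interpolation=2))
E
```

```text
t 15.92 pos [ 0.6848 -0.0077  0.0699] yaw 90.0 grip 0.0501
.688,-.008,-.018,90 -> [-0.0003  0.0033  0.0878] [-0.1 -0.   0. ]
```

View pics/m8.png

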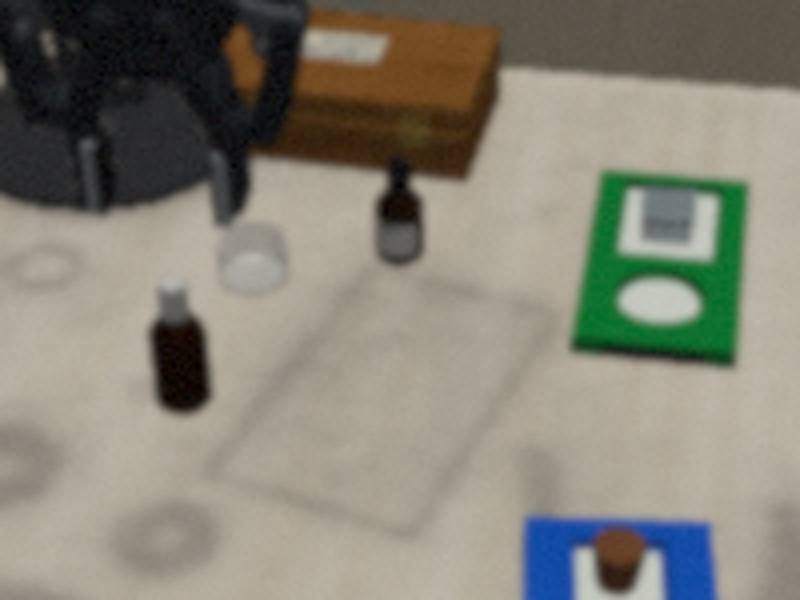

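The stopper stands in the square pocket. The fingers are over the white-capped bottle (cap at (172,285)). Descend in two stages.

Request:
send_rows(plan="0 0.003 0.02 0 0 0 0.05;0 0.003 0.04 0 0 0 0.05;0 0.003 0.055 0 0 0 0.05;0 0.003 0.06 0 0 0 0.05")

```text
clock: 16.3
position: [0.6872, -0.0079, 0.0079]
tool_rot: [-3.139, -0.0, 1.571]
force: [0.5, 0.8, 0.2]
grip_width: 0.0501
finger_force: 0.0
```

Request:
send_rows(plan="0 0 0.012 0 0 0 0.05;0 0 0.024 0 0 0 0.05;0 0 0.028 0 0 0 0.05;0 0 0.028 0 0 0 0.05")

```text
clock: 16.63
position: [0.6881, -0.0086, -0.0189]
tool_rot: [-3.14, 0.0, 1.571]
force: [0.1, -0.6, -0.2]
grip_width: 0.0499
finger_force: 0.0
```

Request:
send_rows(plan="0 0 0 0 0 0 0.04;0 0 0 0 0 0 0.03;0 0 0 0 0 0 0.02;0 0 0 0 0 0 0.02;0 0 0 0 0 0 0.02;0 0 0 0 0 0 0.02")

```text
clock: 17.13
position: [0.6893, -0.0086, -0.017]
tool_rot: [3.14, -0.0, 1.571]
force: [0.2, -0.5, 5.8]
grip_width: 0.0265
finger_force: 24.8
```

Request:
send_rows(plan="0 0 -0.01 0 0 0 0.02;0 0 -0.04 0 0 0 0.02;0 0 -0.07 0 0 0 0.02;0 0 -0.085 0 0 0 0.02;0 0 -0.085 0 0 0 0.02")

```text
clock: 17.55
position: [0.6909, -0.0087, 0.0719]
tool_rot: [3.136, -0.0, 1.571]
force: [0.5, -0.2, 0.3]
grip_width: 0.0264
finger_force: 24.7
```

```bash
python3 go.py .454,.219,.065,97.4
```

```text
t 17.55 pos [ 0.6909 -0.0087  0.0719] yaw 90.0 grip 0.0264
.454,.219,.065,97.4 -> [ 0.2277 -0.237   0.0056] [ 0.3  0.  -7.4]
```

Request:
send_rows(plan="0.02 -0.021 0 0 0 -1 0.02;0.055 -0.057 0 0 0 -3 0.02;0.09 -0.094 0 0 0 -5 0.02;0.125 -0.13 0 0 0 -7.4 0.02;0.16 -0.167 0 0 0 -7.4 0.02;0.19 -0.198 0 0 0 -7.4 0.02;0.21 -0.219 0 0 0 -7.4 0.02;0.222 -0.231 0 0 0 -7.4 0.02;0.227 -0.236 0 0 0 -7.4 0.02;0.227 -0.236 0 0 0 -7.4 0.02")

```text
clock: 18.38
position: [0.4504, 0.2211, 0.0673]
tool_rot: [-3.141, -0.001, 1.705]
force: [0.8, -0.3, -0.0]
grip_width: 0.0265
finger_force: 24.8
```

```bash
python3 go.py .454,.219,-.0115,97.4
```

```text
t 18.38 pos [0.4504 0.2211 0.0673] yaw 97.7 grip 0.0265
.454,.219,-.0115,97.4 -> [-0.0027  0.0033  0.0788] [-0.1 -0.   0.3]
```

Request:
send_rows(plan="-0.002 0.003 0.025 0 0 0 0.02;-0.002 0.003 0.05 0 0 0 0.02;-0.002 0.003 0.068 0 0 0 0.02;-0.002 0.003 0.076 0 0 0 0.02;-0.002 0.003 0.078 0 0 0 0.02;-0.002 0.003 0.078 0 0 0 0.02")

```text
clock: 18.88
position: [0.4563, 0.2163, -0.0107]
tool_rot: [-3.141, 0.0, 1.699]
force: [0.3, 0.0, 0.1]
grip_width: 0.0262
finger_force: 24.8
```

```bash
python3 go.py .454,.219,-.0115,97.4
```

```text
t 18.88 pos [ 0.4563  0.2163 -0.0107] yaw 97.3 grip 0.0262
.454,.219,-.0115,97.4 -> [ 0.003  -0.0019  0.0008] [-0.   0.  -0.1]
```

Correct by 2–3 mm, touch down, and release.

Request:
send_rows(plan="0.003 -0.002 0 0 0 0 0.02;0.003 -0.002 0.001 0 0 0 0.02;0.003 -0.002 0.0015 0 0 0 0.02;0.003 -0.002 0.0015 0 0 0 0.02")

```text
clock: 19.22
position: [0.4539, 0.2199, -0.0118]
tool_rot: [3.141, -0.0, 1.7]
force: [-0.1, -0.2, -0.5]
grip_width: 0.0266
finger_force: 24.8
```

Request:
send_rows(plan="0 0 0 0 0 0 0.03;0 0 0 0 0 0 0.04;0 0 0 0 0 0 0.05;0 0 0 0 0 0 0.05;0 0 -0.02 0 0 0 0.05;0 0 -0.05 0 0 0 0.05;0 0 -0.085 0 0 0 0.05;0 0 -0.1 0 0 0 0.05;0 0 -0.1 0 0 0 0.05")

```text
clock: 19.97
position: [0.4552, 0.2204, 0.091]
tool_rot: [3.137, -0.002, 1.7]
force: [0.4, 0.5, 0.4]
grip_width: 0.0499
finger_force: 0.0
```

```bash
python3 go.py .607,-.140,.065,90
```

```text
t 19.97 pos [0.4552 0.2204 0.091 ] yaw 97.4 grip 0.0499
.607,-.140,.065,90 -> [-0.377   0.1041  0.0256] [ 0.2 -0.1  7.4]
```

Request:
send_rows(plan="-0.377 0.104 0 0 0 7.4 0.045;-0.377 0.104 0 0 0 7.4 0.045;-0.377 0.104 0 0 0 7.4 0.045;-0.377 0.104 0 0 0 7.4 0.045;-0.377 0.104 0 0 0 7.4 0.045;-0.377 0.104 0.01 0 0 7.4 0.045;-0.377 0.104 0.02 0 0 7.4 0.045;-0.377 0.104 0.02 0 0 7.4 0.045;-0.377 0.104 0.02 0 0 7.4 0.045;-0.377 0.104 0.02 0 0 7.4 0.045")

```text
clock: 20.8
position: [0.6056, -0.1471, 0.0666]
tool_rot: [-3.141, 0.002, 1.566]
force: [-0.8, -0.9, -1.1]
grip_width: 0.0452
finger_force: 0.0
```

Request:
send_rows(plan="0 0 0 0 0 0 0.045;0 0 0 0 0 0 0.045;0 0 0 0 0 0 0.045")

```text
clock: 21.05
position: [0.6049, -0.14, 0.0672]
tool_rot: [-3.141, -0.001, 1.571]
force: [0.1, 0.3, 0.4]
grip_width: 0.0449
finger_force: 0.0
```

```bash
python3 go.py .608,-.139,.01,90 .608,-.139,-.021,90; python3 - <<'E'
from workcell import imaging
import cv2,numpy as np
a=imaging.grab_frame("side")["color"][:,:,::-1][60:360,120:420]
cv2.imwrite("pics/m9.png",cv2.resize(a,(600,600),interpolation=2))
E
```

```text
t 21.05 pos [ 0.6049 -0.14    0.0672] yaw 90.0 grip 0.0449
.608,-.139,.01,90 -> [0.001  0.0031 0.0572] [-0.1 -0.   0. ]
.608,-.139,-.021,90 -> [0.001  0.0032 0.0882] [-0.1 -0.   0. ]
```

View pics/m9.png

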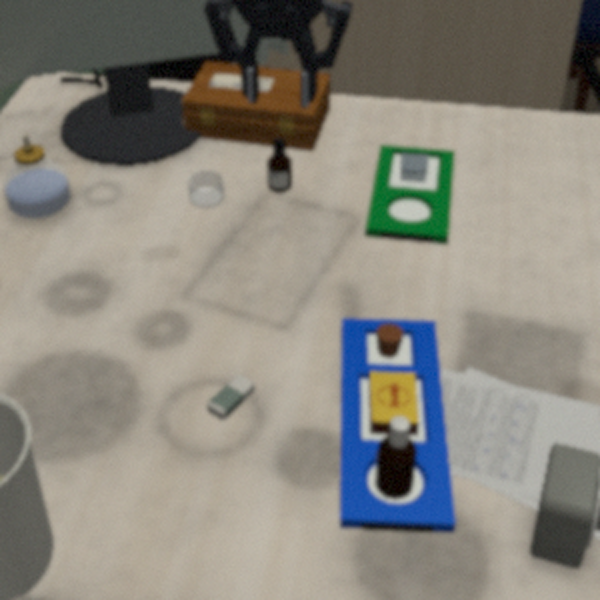

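The blue kit is complete, with the dropper bottle upright in its well. The fingers are centred over the black-capped bottle (column 278 against 279). Descend.

Request:
send_rows(plan="0 0.003 0.02 0 0 0 0.045;0 0.003 0.04 0 0 0 0.045;0 0.003 0.055 0 0 0 0.045;0 0.003 0.06 0 0 0 0.045;0 0.003 0.06 0 0 0 0.045")

```text
clock: 21.52
position: [0.6076, -0.1397, 0.0068]
tool_rot: [-3.14, -0.001, 1.572]
force: [-0.3, -0.4, -0.3]
grip_width: 0.0449
finger_force: 0.0
```

Request:
send_rows(plan="0 0 0.01 0 0 0 0.045;0 0 0.02 0 0 0 0.045;0 0 0.027 0 0 0 0.045;0 0 0.027 0 0 0 0.045")

```text
clock: 21.85
position: [0.6076, -0.1406, -0.0207]
tool_rot: [-3.14, -0.0, 1.571]
force: [0.2, -0.2, -1.2]
grip_width: 0.045
finger_force: 0.0
```

Request:
send_rows(plan="0 0 0 0 0 0 0.035;0 0 0 0 0 0 0.025;0 0 0 0 0 0 0.018;0 0 0 0 0 0 0.018;0 0 0 0 0 0 0.018;0 0 0 0 0 0 0.018")

```text
clock: 22.35
position: [0.6085, -0.141, -0.019]
tool_rot: [3.141, 0.0, 1.571]
force: [0.1, -0.5, 3.3]
grip_width: 0.0243
finger_force: 24.7
```

Gripped at 24.3 mm. Release height will be about -0.0135.

Request:
send_rows(plan="0 0 -0.01 0 0 0 0.018;0 0 -0.04 0 0 0 0.018;0 0 -0.06 0 0 0 0.018;0 0 -0.075 0 0 0 0.018;0 0 -0.075 0 0 0 0.018")

```text
clock: 22.77
position: [0.6101, -0.1414, 0.0596]
tool_rot: [3.137, 0.001, 1.571]
force: [0.1, 0.6, 0.2]
grip_width: 0.0241
finger_force: 24.7
```

```bash
python3 go.py .470,-.1145,.05,90.3
```

```text
t 22.77 pos [ 0.6101 -0.1414  0.0596] yaw 90.0 grip 0.0241
.470,-.1145,.05,90.3 -> [ 0.0268 -0.1401  0.0089] [ 0.3  0.  -0.3]
```

Request:
send_rows(plan="0.004 -0.02 0 0 0 0 0.018;0.01 -0.05 0 0 0 0 0.018;0.016 -0.085 0 0 0 0 0.018;0.022 -0.115 0 0 0 0 0.018;0.026 -0.133 0 0 0 0 0.018;0.027 -0.139 0 0 0 0 0.018;0.027 -0.139 0 0 0 0 0.018;0.027 -0.139 0 0 0 0 0.018;0.027 -0.139 0 0 0 0 0.018")

```text
clock: 23.52
position: [0.4706, -0.1141, 0.0558]
tool_rot: [3.141, 0.0, 1.571]
force: [0.0, -0.3, 0.5]
grip_width: 0.0247
finger_force: 24.7
```

```bash
python3 go.py .470,-.1145,-.0135,90.3
```

```text
t 23.52 pos [ 0.4706 -0.1141  0.0558] yaw 90.0 grip 0.0247
.470,-.1145,-.0135,90.3 -> [-0.0004 -0.0006  0.0693] [ 0.1  0.  -0.3]
```

Request:
send_rows(plan="0 0 0.025 0 0 0 0.018;0 0 0.045 0 0 0 0.018;0 0 0.06 0 0 0 0.018;0 0 0.067 0 0 0 0.018;0 0 0.0695 0 0 0 0.018;0 0 0.0695 0 0 0 0.018;0 0 0.0695 0 0 0 0.018")

```text
clock: 24.1
position: [0.47, -0.1141, -0.0136]
tool_rot: [3.141, 0.0, 1.571]
force: [-0.1, 0.4, -0.4]
grip_width: 0.0247
finger_force: 25.2
```

Request:
send_rows(plan="0 0 0 0 0 0 0.028;0 0 0 0 0 0 0.036;0 0 0 0 0 0 0.046;0 0 0 0 0 0 0.046;0 0 -0.02 0 0 0 0.046;0 0 -0.05 0 0 0 0.046;0 0 -0.085 0 0 0 0.046;0 0 -0.12 0 0 0 0.046;0 0 -0.14 0 0 0 0.046;0 0 -0.14 0 0 0 0.046")

```text
clock: 24.93
position: [0.4713, -0.1142, 0.1302]
tool_rot: [3.136, 0.0, 1.57]
force: [1.0, -0.1, 0.8]
grip_width: 0.0462
finger_force: 0.0
```

```bash
python3 - <<'E'
from workcell import imaging
import cv2,numpy as np
im=imaging.grab_frame("side")["color"][:,:,::-1]
a=cv2.resize(im[120:220,290:370],(400,500),interpolation=2); b=cv2.resize(im[215:335,280:376],(400,500),interpolation=2)
cv2.imwrite("pics/m10.png",np.hstack([a,b]))
E
```

```text
(no output)
```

View pics/m10.png

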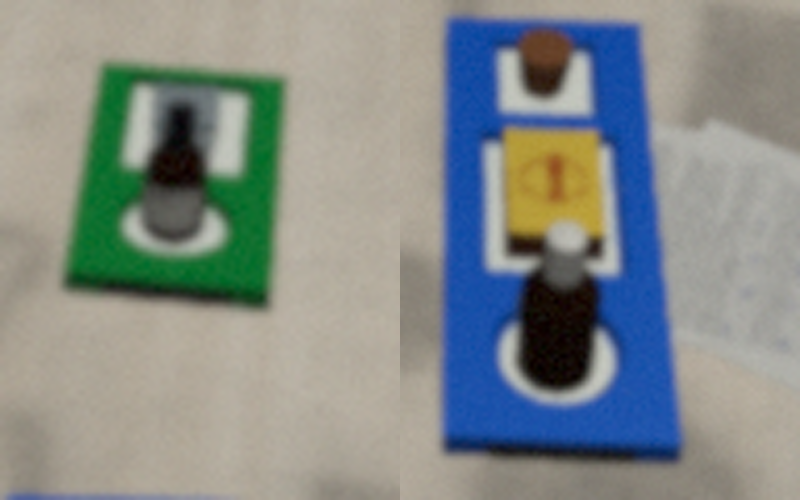

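All five items sit upright and centred in their recesses, and the gripper is clear. Handing in.

```bash
python3 -c "
from workcell import bot
print(bot.job_done())"
```

```text
the job is handed in; nothing more can be done
None
```

Both kits are made up and the job was handed in at about 25 s; the last pictures show all five items upright in their recesses and the eraser and glass cap where they were, but the hand-in gave no verdict.

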